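Free the vial carousel: latch the brake lever off, then hold the index pin out

TASK

Free the vial carousel so that a colleague can turn it: first press the red brake lever down until it clicks and stays down by itself, and let go of it. Then pull the black knob of the index pin straight out from the wheel, fully back to its stop, and finish while still holding it there, with the brake lever still down. Do not turn the wheel yourself, and leave the other things on the bench where they are.

Things in the scene. Friction and masses are not known exactly. Their poses are not given: they have to be found in the camera images.
- stand: grey base plate, 300 x 400 x 12 mm, bolted down, carrying wheel, index pin and brake. Origin on the table; the plate spans x -130..170, y -200..200 mm; z up. +x runs from the knob along the pin to the wheel's centre (x 80, y 0); the knob is pulled to -x. The aluminium plunger housing (x -62..-30, y +-20, top at z 70 mm) stands between knob and wheel.
- index_pin (a joint): index pin: 0 = pin tip seated 10 mm deep in the steel lug on the wheel's rim, grows in m as the knob is pulled along the stand's -x; the stop is at 0.016 (tip then 6 mm clear of the lug). A spring pulls it back in: 6 N at 0, 12.4 N at the stop.
- knob (a point): centre of the black index-pin knob (orange end face), a cylinder 26 mm in diameter and 30 mm long, axis level along the stand's x, 55 mm above the table, 43 mm above the plate. Moves with the pin. Its x axis points to the wheel, z up. 11 mm of bare pin shows between knob and housing when seated; nothing stands within 100 mm to either side or above.
- brake_lever (a joint): brake lever: 0 = up (rest), grows as it is pressed down, 0.5 rad = down on its stop. Its spring takes about 2.5 N on the pad at first; a ball detent raises this to about 7 N near 0.27 rad; past about 0.4 rad the detent takes over, snaps it down to 0.5 and holds it there (a few newtons up on the pad would free it again).
- lever_pad (a point): centre of the upper face of the red thumb pad, 36 x 36 x 12 mm, at the free end of the brake lever, 100 mm from the hinge. Lever up: the face is about 128 mm above the table and slopes 0.42 rad down towards the hinge. Latched: about 80 mm above the table, sloping 0.08 rad up towards the hinge.
- lever_hinge (a point): hinge axis of the brake lever, 80 mm above the table, axis along the brake unit's y; x points away from the pad (the lever extends to -x). Fixed.
- brake: navy brake unit, 95 x 46 mm, 82 mm high, fixed on the plate either left or right of the wheel (158 mm from the stand's x axis), the lever pointing the same way as the knob. Origin under the block, on top of the plate (12 mm above the table).
- vial_rack: blue block of spare vials, 95 x 50 mm, 52 mm high with vials, fixed on the plate on the side of the wheel that the brake unit is not. Origin at its underside.
- wheel (a joint): turning angle (rad) of the white vial wheel, 180 mm in diameter plus lugs to 204 mm, top face 67 mm and vial caps 97 mm above the table; 0 = at the indexed place. The seated pin locks it.
- jar: small glass jar with white lid, 32 mm diameter, 45 mm high, loose on the plate behind brake unit or rack. Origin at its underside.
- reagent: amber bottle with blue cap, 60 mm diameter, 130 mm high, loose. Origin at its underside.
- tape: yellow roll of tape lying flat, 90 mm outside, 18 mm high, loose. Origin at its underside.
- mug: white mug, 76 mm diameter, 85 mm high, loose. Origin at its underside.
- phone: black phone lying flat, 150 x 73 x 9 mm, loose. Origin at its underside.
- marker: yellow highlighter lying flat, 120 x 16 x 14 mm, loose. Origin at its underside.

How it is judged:
By the outcome, as a careful person would: the job done as asked, in the order asked, and still so for the second after the job is handed in, while the arm keeps its last pose, push and grip.
It also fails if it takes over 38 s, if anything falls off the work surface, if the arm or the gripper's body presses on something with over 40 N, if the wrist force passes 120 N, or if a joint passes its speed limit or range.

ROBOT

A 7-joint arm with a two-finger parallel gripper is mounted at the origin on the work surface. World frame = base frame: x ahead of the robot, y to its left, z up, the work surface at z = 0. Lengths are in m, angles in rad, forces in N, time in s.
With the tool pointing down it reaches from about 0.425 to 0.925 m from the base axis. Payload 6.8 kg.
Tool frame: the origin (TCP) lies midway between the tips of the shut fingers; the grasp point (between the pads) lies r.grip_point_offset behind it (r.grip_point_offset is the distance from the TCP to the grasp point, in m); z points along the fingers, y is the line along which they close (so a half turn about z gives the same grasp; the last joint's range is limited). The gripper opens to 85 mm and grips with 20 to 120 N. Pads are 22 mm wide; open, the fingers measure 114 mm over their backs; the gripper's body (76 mm by 85 mm) begins 54 mm behind the grasp point. The pads swing forward as they close: fully open they stand 13 mm farther back than shut.
Start: joints at [1.151, 0.477, 0.022, 1.555, -0.011, 1.109, -0.083], TCP at [0.207, -0.642, 0.231] pointing down, gripper open.
Joint ranges: [-2.96, 2.96], [-0.34, 2.1], [-1.41, 1.46], [0.24, 2.44], [-1.37, 4.51], [0.17, 1.92], [-2.96, 2.96]. Speed limits (rad/s): [2.39, 2.39, 3.14, 3.14, 3.14, 3.14, 3.14].

INTERFACE

Orientations are given as a rotation vector (axis times angle).
In Python, from bench import r gives the robot as it stands. The module is installed in compiled form; this text tells all that it offers.
- The arm moves only by the shell command python3 -m crank 'ROWS' [FORCE]. ROWS is JSON, a list of rows, each a list of 5 numbers: the shift along the world's x, y, z in units of 200 mm (1.0 is 200 mm), then the turn about the world's z in units of 45 degrees (1.0 is 45 degrees), then the opening, from -1 (shut) to 1 (fully open). In form: [[dx, dy, dz, turn, jaw], ...]. A call has 1 to 8 rows; each row shifts and turns the commanded pose from where the row before left it; what a row does not reach is not made up. A row lasts 1/12 s, in which the tool goes at most 41.7 mm and 7.16 degrees, less where a joint would pass 70% of its speed; a pose out of reach is approached as far as the arm can. A call with a number of a shift or a turn outside -1 to 1 is refused whole. A call with a gripper value outside its range is refused whole. The fingers move at their own pace and stop on an object; FORCE is the grip in N (left out, the last holds). Time passes only in rows, so rows that do not move let the fingers close. It gives the time, the measured TCP pose, the force, the opening and the grip force at its end, in the units of the state.
- r.get_obs(): the state, without advancing time (a new reading comes with each control period).
- r.grab_frame(name): name is "side" or "top"; returns the picture (420x560x3 uint8, blue, green, red); there is no depth.
- r.camera_model(name): a dict with "fx", "fy", "cx", "cy" (pixels), "distortion" ([k1, k2, p1, p2, k3] as OpenCV has them; the pictures are not rectified), "R" (3x3) and "t" (3): a world point X has camera coordinates R X + t. Camera axes: x right, y down, z forward; pixel columns grow to the right and rows downward; lengths in m; the calibration is good to about 2 mm. A picture is of the moment at which its call begins. camera_model takes no time and is no camera call.
- r.hand_in(): hands the job in; it is judged then, once.
The state is a dict: "clock": time; "joints": joint angles; "qvel": joint speeds; "tau": joint torques, N m; "tcp_pos": TCP position; "orientation": TCP orientation; "contact_force": force on the tool from outside, world axes, zero at the start; "moment": the same for the moment, N m; "grip_width": finger opening in m; "gripper_force": force on a finger pad.
Only numpy, scipy, OpenCV 4.12 (cv2) and the standard library are available. Lean on these libraries where they do the work, as an engineer would, in place of code of your own. Each camera call takes 0.05 s, during which the arm holds its last target. There are 200 camera calls.

## Working session

There is one attempt and no reset: what is moved stays moved. The work goes in short steps, Python scripts to look and compute and a shell command to move; the robot and the scene stay as the last step left them, time stands still between calls to the robot, and variables do not carry over. Pictures are saved under pics/ and viewed, at most 10 in all, crops included, and the job is handed in when it is done.

```bash
mkdir -p pics
python3 - <<'E'
from bench import r
import cv2
for n in("side","top"):
    cv2.imwrite(f"pics/{n}0.png",r.grab_frame(n)); c=r.camera_model(n); print(n,c)
o=r.get_obs(); print(o['tcp_pos'],o['orientation'],o['grip_width'],r.grip_point_offset,o['contact_force'])
E
```

```text
side {'fx': 448.20408092335845, 'fy': 448.20408092335845, 'cx': 289.6731885130297, 'cy': 212.98416485791046, 'distortion': array([-0.0273899,  0.       ,  0.       ,  0.       ,  0.       ]), 'R': array([[ 0.99908862, -0.04193306,  0.00797146],
       [-0.02342716, -0.69481561, -0.71880626],
       [ 0.03568044,  0.71796441, -0.69516474]]), 't': array([-0.5964171 ,  0.06955687,  1.58850235])}
top {'fx': 491.6680997807147, 'fy': 491.6680997807147, 'cx': 272.56988772631684, 'cy': 206.34554439700946, 'distortion': array([0.01188885, 0.        , 0.        , 0.        , 0.        ]), 'R': array([[ 3.36901651e-03, -9.99994295e-01, -2.43714579e-04],
       [-9.95989468e-01, -3.33373384e-03, -8.94084211e-02],
       [ 8.94070986e-02,  5.43955601e-04, -9.95995017e-01]]), 't': array([-0.05400626,  0.60071317,  1.58511276])}
[ 0.20688048 -0.64196165  0.23042447] [-3.10191162e+00 -4.87549429e-01  5.95355323e-04] 0.08556104985111496 0.0187 [ 0.05238517 -0.16460557 -0.22740379]
```

View pics/top0.png

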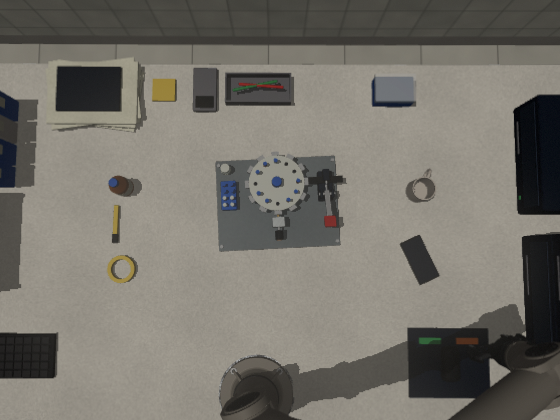

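View pics/side0.png

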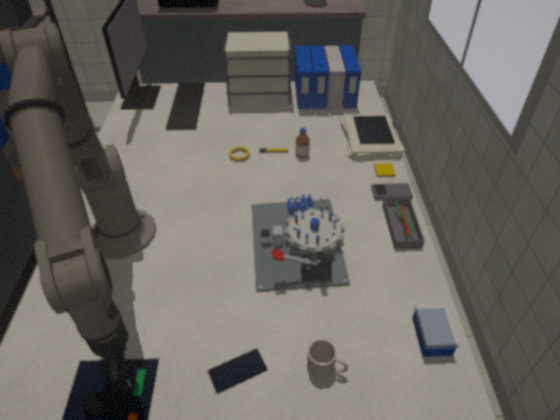

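The top view shows the plate (217–340, 156–250), wheel hub (277,182), knob about (280,235) and red pad about (331,221). The side view shows the red pad at (278,255) and the knob near (266,234). The brake unit is on the world -y side.

```bash
cat > h.py <<'E'
import numpy as np, cv2
from bench import r
def ray(n,uv):
    c=r.camera_model(n);K=np.array([[c['fx'],0,c['cx']],[0,c['fy'],c['cy']],[0,0,1]])
    p=cv2.undistortPoints(np.array([[uv]],float),K,np.array(c['distortion']))[0,0]
    R=np.array(c['R']);return -R.T@c['t'],R.T@np.array([p[0],p[1],1])
def plane(n,uv,z):
    o,d=ray(n,uv);return o+d*(z-o[2])/d[2]
def tri(a,b):
    (o1,d1),(o2,d2)=ray("side",a),ray("top",b)
    s=np.linalg.lstsq(np.c_[d1,-d2],o2-o1,rcond=None)[0]
    p,q=o1+s[0]*d1,o2+s[1]*d2;return (p+q)/2,np.linalg.norm(p-q)
def blobs(im,lo,hi,box,amin=8):
    x0,y0,x1,y1=box;h=cv2.cvtColor(im,cv2.COLOR_BGR2HSV)[y0:y1,x0:x1]
    n,_,s,c=cv2.connectedComponentsWithStats(cv2.inRange(h,lo,hi))
    return [(s[i].tolist(),(c[i]+[x0,y0]).round(1)) for i in range(1,n) if s[i][4]>=amin]
E
python3 - <<'E'
from h import *
t=cv2.imread("pics/top0.png");s=cv2.imread("pics/side0.png")
bt=(205,145,350,260);bs=(245,190,355,295)
for nm,lo,hi in(("red",(0,150,80),(6,255,255)),("red2",(174,150,80),(180,255,255)),("orange",(7,130,80),(20,255,255)),("blue",(105,120,50),(130,255,255)),("dark",(0,0,0),(180,255,45))):
    print(nm,"T",blobs(t,lo,hi,bt),"\n  S",blobs(s,lo,hi,bs))
# plate
g=cv2.cvtColor(t,cv2.COLOR_BGR2GRAY);m=np.zeros_like(g);m[145:260,205:350]=(g[145:260,205:350]<125)*255
m=cv2.morphologyEx(m,cv2.MORPH_CLOSE,np.ones((9,9)))
c=max(cv2.findContours(m,0,2)[0],key=cv2.contourArea);q=cv2.minAreaRect(c);print(q)
for p in cv2.boxPoints(q):print(p,plane("top",p,.012).round(4))
a=cv2.resize(t[150:260,210:350],None,fx=5,fy=5,interpolation=2);cv2.imwrite("pics/ct.png",a)
a=cv2.resize(s[195:295,245:355],None,fx=6,fy=6,interpolation=2);cv2.imwrite("pics/cs.png",a)
E
```

```text
red T [([120, 71, 11, 10, 108], array([329.9, 220.6]))] 
  S [([28, 59, 10, 11, 81], array([277.6, 254.1]))]
red2 T [] 
  S []
orange T [] 
  S []
blue T [([69, 14, 3, 3, 8], array([275.1, 159.9])), ([59, 17, 3, 3, 8], array([264.9, 163.1])), ([67, 32, 9, 9, 67], array([276.1, 181. ])), ([92, 34, 3, 3, 8], array([297.9, 180.1])), ([16, 36, 16, 29, 261], array([227.8, 193.8])), ([89, 45, 4, 3, 8], array([295.5, 191. ])), ([52, 47, 3, 3, 8], array([258.1, 192.9])), ([82, 53, 3, 3, 9], array([288., 199.])), ([60, 54, 4, 3, 8], array([266.5, 200. ]))] 
  S [([54, 9, 10, 12, 61], array([303.6, 203.7])), ([43, 12, 4, 7, 18], array([289.1, 205.1])), ([48, 12, 4, 6, 14], array([294.6, 205.1])), ([67, 29, 6, 7, 34], array([314.6, 221.7]))]
dark T [([104, 24, 33, 32, 461], array([324.6, 182.2])), ([70, 85, 9, 9, 59], array([279.1, 234.4]))] 
  S [([74, 65, 4, 4, 8], array([320.4, 256.8])), ([57, 69, 29, 22, 349], array([316.6, 271.3]))]
((281.3062438964844, 199.90274047851562), (96.6294174194336, 130.9419403076172), 87.07927703857422)
[213.45848 154.98682] [0.7738 0.146  0.012 ]
[344.23035 148.31479] [ 0.7978 -0.2909  0.012 ]
[349.154   244.81866] [ 0.4762 -0.304   0.012 ]
[218.38214 251.49069] [0.4529 0.1253 0.012 ]
```

View pics/ct.png

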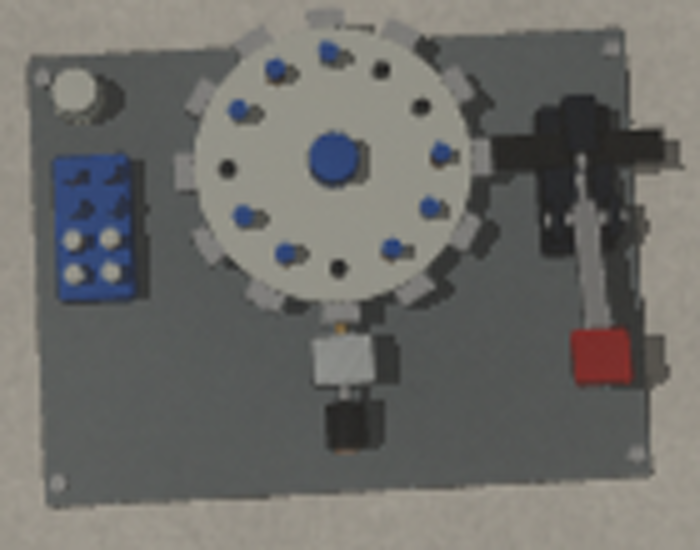

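View pics/cs.png

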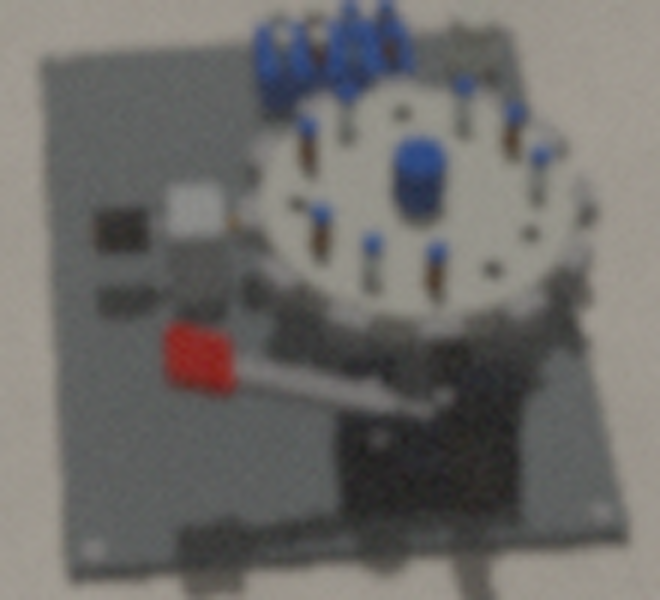

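Crops: plate corners in the top crop are (28,57), (625,29), (652,475), (46,506); the knob is at (348,424), the pad at (601,356), the pin visible between knob and housing. In the side crop the knob is at (122,230) and the pad at (200,357).

Run:
```python
from h import *
C=[plane("top",(210+x/5-.4,150+y/5-.4),.012) for x,y in((28,57),(625,29),(652,475),(46,506))]
C=np.array(C);print(C.round(4));print([np.linalg.norm(C[i]-C[(i+1)%4]).round(4) for i in range(4)])
ex=(C[0]+C[1]-C[2]-C[3])[:2];ey=(C[0]+C[3]-C[1]-C[2])[:2]
yx=np.arctan2(ex[1],ex[0]);yy=np.arctan2(-ey[0],ey[1]);print("yaw",yx,yy)
yaw=(.3*yx+.4*yy)/.7;x=np.array([np.cos(yaw),np.sin(yaw)]);y=np.array([-x[1],x[0]])
O=C.mean(0)[:2]-.02*x
def st(p):d=p[:2]-O;return np.array([d@x,d@y]).round(4)
print("O",O,"yaw",yaw)
k=plane("top",(279.2,234.5),.058);print("knob top",k,st(k))
k,e=tri((265,233),(279.2,234.5));print("knob tri",k,e,st(k))
hb=plane("top",(276.2,181.2),.1);print("hub",hb,st(hb),"(80,0 expected)")
p=plane("top",(329.9,220.6),.128);print("pad top",p,st(p))
p,e=tri((277.6,254.1),(329.9,220.6));print("pad tri",p,e,st(p))
```

```text
[[ 0.7535  0.1399  0.012 ]
 [ 0.7737 -0.2585  0.012 ]
 [ 0.4768 -0.2739  0.012 ]
 [ 0.4552  0.124   0.012 ]]
[np.float64(0.3989), np.float64(0.2973), np.float64(0.3985), np.float64(0.2987)]
yaw 0.052574590859628456 0.052542732113521916
O [ 0.59481205 -0.06818616] yaw 0.052556385861853294
knob top [ 0.5077548  -0.07351709  0.058     ] [-0.0872 -0.0008]
knob tri [ 0.50888136 -0.07346256  0.05695779] 0.002188786437223331 [-0.0861 -0.0008]
hub [ 0.67373551 -0.06317322  0.1       ] [0.0791 0.0009] (80,0 expected)
pad top [ 0.54855808 -0.22782877  0.128     ] [-0.0546 -0.157 ]
pad tri [ 0.54923835 -0.22803361  0.12601259] 0.0011175708312606187 [-0.0539 -0.1572]
```

Everything agrees with the given sizes: knob at about (0.507, -0.073, 0.055), pad at about (0.549, -0.228, 0.127), yaw 3°. I'll go to a point above the pad with the gripper shut, turning -15° (-0.331 units) along the way.

```bash
python3 -m crank '[[0.105,0.13,0,-0.02,-1],[0.105,0.13,0,-0.02,-1],[0.105,0.13,0,-0.02,-1],[0.105,0.13,0,-0.02,-1],[0.105,0.13,0,-0.02,-1],[0.105,0.13,0,-0.02,-1],[0.105,0.13,0,-0.02,-1],[0.105,0.13,0,-0.02,-1]]' 60
python3 -m crank '[[0.105,0.13,0,-0.02,-1],[0.105,0.13,0,-0.02,-1],[0.105,0.13,0,-0.02,-1],[0.105,0.13,0,-0.02,-1],[0.105,0.13,0,-0.02,-1],[0.105,0.13,0,-0.02,-1],[0.105,0.13,0,-0.02,-1],[0.105,0.13,0,-0.02,-1]]'
python3 -m crank '[[0,0,0,0,-1],[0,0,0,0,-1],[0,0,0,0,-1]]'
```

```text
clock: 0.77
tcp_pos: [0.3756, -0.4329, 0.231]
orientation: [-3.128, -0.291, 0.001]
contact_force: [0.6, -0.6, -0.1]
grip_width: 0.0007
gripper_force: 0.0
clock: 1.43
tcp_pos: [0.5436, -0.225, 0.231]
orientation: [-3.14, -0.094, 0.001]
contact_force: [-0.1, -0.9, -0.1]
grip_width: 0.0003
gripper_force: 0.0
clock: 1.68
tcp_pos: [0.5425, -0.2268, 0.2308]
orientation: [3.14, 0.095, -0.002]
contact_force: [-0.1, -0.4, -0.3]
grip_width: -0.0003
gripper_force: 0.0
```

```bash
python3 -m crank '[[0.01,-0.005,-0.11,-0.01,-1],[0,0,-0.11,0,-1],[0,0,-0.11,0,-1],[0,0,-0.11,0,-1],[0,0,0,0,-1]]'
python3 -m crank '[[0,0,-0.04,0,-1],[0,0,-0.04,0,-1],[0,0,-0.04,0,-1],[0,0,-0.04,0,-1],[0,0,0,0,-1]]'
python3 -m crank '[[0,0,-0.03,0,-1],[0,0,-0.03,0,-1],[0,0,-0.03,0,-1],[0,0,-0.03,0,-1],[0,0,0,0,-1],[0,0,0,0,-1]]'
```

```text
clock: 2.1
tcp_pos: [0.541, -0.2284, 0.139]
orientation: [-3.139, -0.079, 0.012]
contact_force: [-1.0, 0.0, 0.6]
grip_width: 0.0001
gripper_force: 0.0
clock: 2.52
tcp_pos: [0.5449, -0.2278, 0.1104]
orientation: [3.14, 0.082, -0.0]
contact_force: [0.3, -0.9, 1.5]
grip_width: -0.0
gripper_force: 1.0
clock: 3.02
tcp_pos: [0.5451, -0.2272, 0.0871]
orientation: [-3.14, -0.083, 0.0]
contact_force: [0.2, -0.3, -0.4]
grip_width: -0.0002
gripper_force: 0.0
```

```bash
python3 -m crank '[[0,0,-0.02,0,-1],[0,0,-0.02,0,-1],[0,0,0,0,-1],[0,0,0,0,-1]]'
python3 - <<'E'
from h import *
t=r.grab_frame("top");s=r.grab_frame("side")
print(r.get_obs()['contact_force'])
a=cv2.resize(t[190:250,280:350],None,fx=5,fy=5,interpolation=2);b=cv2.resize(s[215:285,245:330],None,fx=5,fy=5,interpolation=2)
h=max(len(a),len(b));p=lambda i:cv2.copyMakeBorder(i,0,h-len(i),0,0,0)
cv2.imwrite("pics/p1.png",np.hstack([p(a),p(b)]))
E
```

```text
clock: 3.35
tcp_pos: [0.546, -0.2275, 0.0807]
orientation: [3.14, 0.083, 0.003]
contact_force: [-1.9, 0.8, 10.7]
grip_width: -0.0003
gripper_force: 5.5
[-2.2781145   0.89302831 10.48132701]
```

View pics/p1.png

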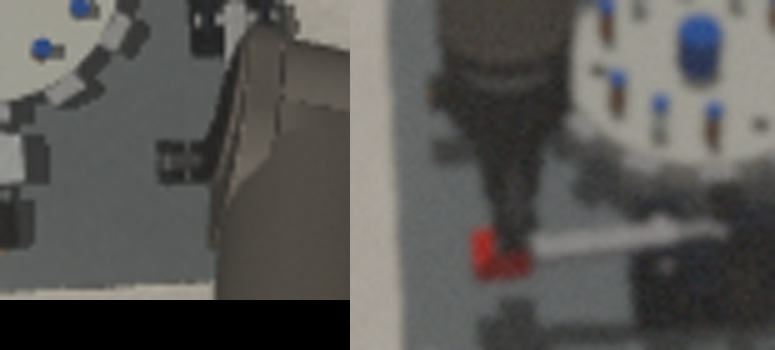

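The fingers rest on the pad at z = 0.0807, with 10 N against the stop, and the lever looks down. Next I lift, move over the knob while opening, and check that the lever stays down.

```bash
python3 -m crank '[[0,0,0.04,0,-1],[0,0,0.1,0,-1],[0,0,0.15,0,-1],[0,0,0.15,0,-1],[0,0,0.15,0,-1],[0,0,0,0,-1]]'
python3 -m crank '[[-0.04,0.155,0,0,1],[-0.04,0.155,0,0,1],[-0.04,0.155,0,0,1],[-0.04,0.155,0,0,1],[-0.035,0.155,0,0,1],[0,0,0,0,1],[0,0,0,0,1]]'
python3 - <<'E'
from h import *
t=r.grab_frame("top");s=r.grab_frame("side")
a=blobs(t,(0,150,60),(8,255,255),(300,190,350,260));b=blobs(s,(0,150,60),(8,255,255),(250,235,310,295));print(a,b)
if a and b:print(tri(b[0][1],a[0][1]))
E
```

```text
clock: 3.95
tcp_pos: [0.5486, -0.2285, 0.2038]
orientation: [3.137, 0.082, 0.015]
contact_force: [1.3, -0.9, 0.1]
grip_width: -0.0001
gripper_force: 0.0
clock: 4.53
tcp_pos: [0.5059, -0.0705, 0.1975]
orientation: [-3.14, -0.089, -0.001]
contact_force: [1.8, -0.2, -0.1]
grip_width: 0.0833
gripper_force: 0.0
[] [([20, 27, 10, 7, 33], array([274.7, 265.3]))]
```

The pad is now 11 px lower in the side view, so the lever is latched and free. Next I descend onto the knob.

```bash
python3 -m crank '[[0.005,-0.0125,-0.12,0,1],[0,0,-0.12,0,1],[0,0,-0.12,0,1],[0,0,-0.12,0,1],[0,0,-0.12,0,1],[0,0,-0.12,0,1],[0,0,-0.1,0,1],[0,0,0,0,1]]'
python3 - <<'E'
from h import *
s=r.grab_frame("side");t=r.grab_frame("top")
o=r.get_obs();print(o['tcp_pos'],o['contact_force'])
print(plane("side",(274.7,265.3),.076))
a=cv2.resize(t[190:260,230:350],None,fx=4,fy=4,interpolation=2);b=cv2.resize(s[205:285,245:325],None,fx=4,fy=4,interpolation=2)
h=max(len(a),len(b));p=lambda i:cv2.copyMakeBorder(i,0,h-len(i),0,0,0)
cv2.imwrite("pics/p2.png",np.hstack([p(a),p(b)]))
E
```

```text
clock: 5.3
tcp_pos: [0.5045, -0.0765, 0.0297]
orientation: [3.141, 0.079, -0.01]
contact_force: [-0.8, 0.8, -0.4]
grip_width: 0.0852
gripper_force: 0.0
[ 0.50686523 -0.07610844  0.03297173] [ 0.2150576  -0.09905286  0.89967676]
[ 0.54020582 -0.23026884  0.076     ]
```

View pics/p2.png

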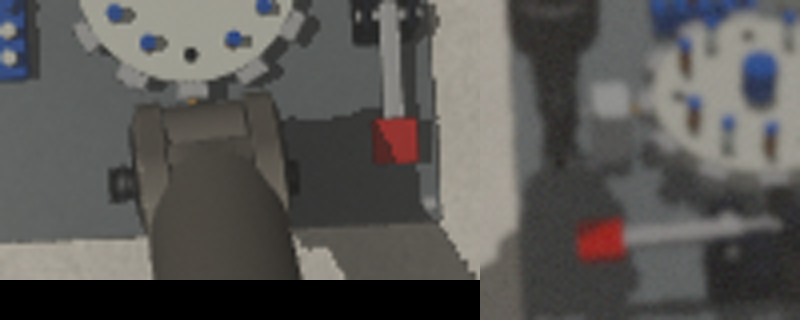

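The lever is down (pad at top crop (396,140)), and the fingers straddle the knob in front of the housing. I'll centre by +3 mm in y and close.

```bash
python3 -m crank '[[0,0.014,0,0,1],[0,0,0,0,0],[0,0,0,0,-0.3],[0,0,0,0,-1],[0,0,0,0,-1],[0,0,0,0,-1],[0,0,0,0,-1]]' 60
```

```text
clock: 5.98
tcp_pos: [0.5073, -0.0715, 0.0339]
orientation: [-3.14, -0.083, -0.001]
contact_force: [-1.2, 0.8, 6.2]
grip_width: 0.0248
gripper_force: 58.5
```

```bash
python3 -m crank '[[-0.02,-0.001,0,0,-1],[-0.02,-0.001,0,0,-1],[-0.02,-0.001,0,0,-1],[0,0,0,0,-1],[0,0,0,0,-1]]'
python3 -m crank '[[-0.01,-0.0005,0,0,-1],[-0.01,-0.0005,0,0,-1],[0,0,0,0,-1],[0,0,0,0,-1]]'
```

```text
clock: 6.4
tcp_pos: [0.4988, -0.0719, 0.0341]
orientation: [-3.14, -0.084, -0.012]
contact_force: [9.5, 1.7, -6.8]
grip_width: 0.0244
gripper_force: 59.2
clock: 6.73
tcp_pos: [0.4955, -0.0722, 0.0341]
orientation: [-3.14, -0.084, -0.014]
contact_force: [10.8, 1.9, -8.1]
grip_width: 0.0244
gripper_force: 59.3
```

```bash
python3 -m crank '[[-0.01,-0.0005,0,0,-1],[-0.01,-0.0005,0,0,-1],[0,0,0,0,-1],[0,0,0,0,-1]]'
python3 -m crank '[[-0.015,-0.0005,0,0,-1],[-0.015,-0.0005,0,0,-1],[0,0,0,0,-1],[0,0,0,0,-1]]' 80
```

```text
clock: 7.07
tcp_pos: [0.492, -0.0723, 0.0341]
orientation: [-3.14, -0.084, -0.015]
contact_force: [12.2, 2.0, -10.0]
grip_width: 0.0244
gripper_force: 59.4
clock: 7.4
tcp_pos: [0.4914, -0.0723, 0.0344]
orientation: [-3.139, -0.085, -0.031]
contact_force: [26.9, 0.3, -29.0]
grip_width: 0.0242
gripper_force: 80.8
```

The force jumped after 15.9 mm of travel, so the knob is on its stop. I'll ease off slightly, let it settle and verify.

```bash
python3 -m crank '[[0.008,0,0,0,-1],[0,0,0,0,-1],[0,0,0,0,-1],[0,0,0,0,-1],[0,0,0,0,-1],[0,0,0,0,-1]]'
python3 - <<'E'
from h import *
s=r.grab_frame("side");t=r.grab_frame("top")
a=cv2.resize(t[145:260,210:350],None,fx=3,fy=3,interpolation=2);b=cv2.resize(s[195:285,245:355],None,fx=3,fy=3,interpolation=2)
h=max(len(a),len(b));p=lambda i:cv2.copyMakeBorder(i,0,h-len(i),0,0,0)
cv2.imwrite("pics/p3.png",np.hstack([p(a),p(b)]))
a=blobs(t,(0,150,60),(8,255,255),(300,190,350,260));b=blobs(s,(0,150,60),(8,255,255),(250,235,310,295))
print(tri(b[0][1],a[0][1]));print(r.get_obs()['contact_force'])
t0=cv2.imread("pics/top0.png")
for i in(t0,t):print([c[1].tolist() for c in blobs(i,(105,120,50),(130,255,255),(245,150,305,205))])
E
```

```text
clock: 7.9
tcp_pos: [0.4914, -0.0724, 0.0343]
orientation: [-3.139, -0.084, -0.026]
contact_force: [22.4, 0.6, -23.5]
grip_width: 0.0238
gripper_force: 81.9
(array([ 0.53911959, -0.2284128 ,  0.07860932]), np.float64(0.00046215599964634976))
[ 22.74838986   1.02147363 -23.18268304]
[[275.1, 159.9], [264.9, 163.1], [276.1, 181.0], [297.9, 180.1], [295.5, 191.0], [258.1, 192.9], [266.5, 200.0], [288.0, 199.0]]
[[275.1, 159.9], [264.9, 163.1], [276.1, 181.0], [297.9, 180.1], [295.5, 191.0], [258.1, 192.9], [266.7, 200.1], [288.0, 199.0]]
```

View pics/p3.png

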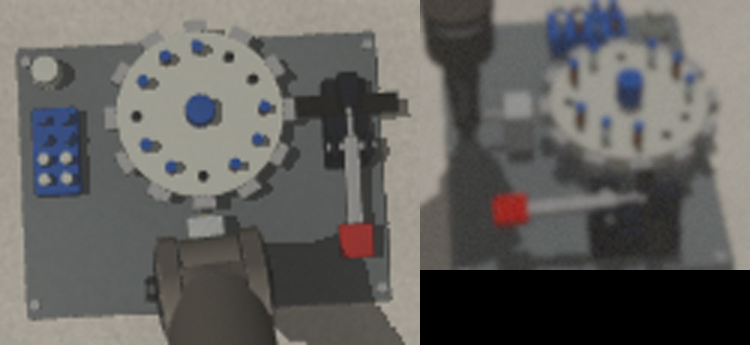

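The lever is latched (pad at z = 0.079), the wheel's marks have not moved, and the knob is held steady on its stop with 22 N. Handing in.

```bash
python3 -c "
from bench import r
print(r.hand_in())"
```

```text
the job is handed in; nothing more can be done
None
```

The job is handed in at about 8 s: the brake lever is latched down and released, the index-pin knob is held on its stop after 15.9 mm of pull, and the wheel has not moved; the hand-in returned no verdict.

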